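# Roll the oil filter to the code reader

### The arm

A 6-joint arm with a two-finger parallel gripper is mounted at the origin on the work surface. World frame = base frame: x ahead of the robot, y to its left, z up, the work surface at z = 0. Lengths are in m, angles in rad, forces in N, time in s.
With the tool pointing down it reaches from about 0.4 to 0.825 m from the base axis. Payload 7 kg.
Tool frame: the origin (TCP) lies on the centre line of the jaws, within the pads' length; the fingertips stand tip_reach ahead of it and the grasp point (between the pads) is the TCP (tip_reach is the distance from the TCP to the fingertips, in m); z points along the fingers, y is the line along which they close (so a half turn about z gives the same grasp; the last joint's range is limited). The gripper opens to 88 mm and grips with 3 to 60 N. Pads are 19 mm wide; open, the fingers measure 130 mm over their backs; the gripper's body (78 mm by 193 mm) begins 47 mm behind the grasp point.
Start: joints at [-1.003, 0.359, 0.012, 0, -1.224, -0.288], TCP at [0.186, -0.649, 0.246] pointing down, gripper open.
Joint ranges: [-3.07, 3.07], [-1.43, 2.12], [-1.02, 1.25], [-3.03, 1.67], [-3.05, -0], [-3.03, 3.03]. Speed limits (rad/s): [2.39, 2.39, 3.01, 3.14, 3.14, 3.14].

### API

Orientations are given as [roll, pitch, yaw] about the fixed x, y, z axes, in that order (R = Rz(yaw) Ry(pitch) Rx(roll)).
In Python, from station import get_state, grab_frame, calibration, job_done, find_in, mark_of, tip_reach gives the robot as it stands.
- The arm moves only by the shell command python3 -m handwheel 'ROWS' [OPENING] [FORCE]. ROWS is JSON, a list of rows, each an object with "delta_pos": the shift along the world's x, y, z in units of 30 mm (1.0 is 30 mm), a list of three; "dr": the turn, a rotation vector about the world's x, y, z in degrees, a list of three. In form: [{"delta_pos": [tx, ty, tz], "dr": [rx, ry, rz]}, ...]. A call has 1 to 10 rows; each row shifts and turns the commanded pose from where the row before left it; what a row does not reach is not made up. A row lasts 1/10 s, in which the tool goes at most 50 mm and 8.59 degrees, less where a joint would pass 70% of its speed; a pose out of reach is approached as far as the arm can. A call is refused whole if a number of a shift passes 1 or a number of a turn 8.59, either way. A call with a gripper value outside its range is refused whole. OPENING is the closure, from -1 (fully open) to 1 (shut), set as the call begins (- or left out, the last holds). The fingers move at their own pace and stop on an object; FORCE is the grip in N (left out, the last holds). Time passes only in rows, so rows that do not move let the fingers close. It gives the time, the measured TCP pose, the force, the opening and the grip force at its end, in the units of the state.
- get_state(): the state, without advancing time (a new reading comes with each control period).
- grab_frame(name): name is "scene" or "top" or "wrist"; returns the picture (420x560x3 uint8, red, green, blue); there is no depth.
- calibration(name): a dict with "fx", "fy", "cx", "cy" (pixels), "extrinsics" (4x4, takes a point from world to camera coordinates). Camera axes: x right, y down, z forward; pixel columns grow to the right and rows downward; lengths in m; the calibration is good to about 2 mm. A picture is of the moment at which its call begins: read the wrist's pose just before it. calibration takes no time and is no camera call; for the wrist camera it gives the pose at the moment of the call.
- job_done(): hands the job in; it is judged then, once.
Trained networks look in the newest picture that a camera, given by its name, has taken for a name from the list of things; names that differ only in an ending like _2 or _b are one class to them, and where a whole thing is asked for, a point or a joint stands for the part that bears it (a point fixed in the world has none). Each returns a list of dicts, best first, with "conf" (0 to 1); they miss things now and then, are a little off and sometimes report something else, mostly with a low value. They report only what shows in the picture. A call takes as long as a camera call.
- find_in(camera, query): "location" ([column, row] in pixels, amid what is visible of it).
- mark_of(camera, query): "location" ([column, row] in pixels: a listed point, or the origin of a listed thing).
The state is a dict: "t": time; "q": joint angles; "qd": joint speeds; "joint_efforts": joint torques, N m; "eef_pos": TCP position; "ee_rot": TCP orientation; "force": force on the tool from outside, world axes, zero at the start; "moment": the same for the moment, N m; "width": finger opening in m; "gripper_force": force on a finger pad.
Only numpy, scipy, OpenCV 4.12 (cv2) and the standard library are available. Lean on these libraries where they do the work, as an engineer would, in place of code of your own. Each camera call takes 0.05 s, during which the arm holds its last target. There are 200 camera calls.

### The job

Roll the blue oil filter that lies on the black counter mat onto the yellow stripe in front of the code reader, pushing gently on the upper side of the filter with the fingertips (several short strokes are fine) so that it turns over as it goes rather than being dragged. Leave it at rest, lying along the stripe, on the stripe and between its two ends. Do not grip or lift the filter or push on its lower half, and do not disturb the reader or the other goods.

Things in the scene. Friction and masses are not known exactly. Their poses are not given: they have to be found in the camera images.
- filter: blue oil filter lying on its side on the mat: cylinder 76 mm in diameter, 100 mm long, 0.3 to 0.6 kg, white label with orange band on a quarter of its girth. Origin on its axis, half-way along (38 mm above the mat). Own x along the cylinder; own z out through the label, up at the start. Rolls 38 mm per radian; a fingertip stuck to its top travels twice as far. The mat brakes it: let go slowly, it stays
- bay: fixed yellow stripe painted flat on the mat, 160 mm long, 30 mm wide, with a code reader beyond its far end. Origin at the middle of the stripe, on the mat. Own x along the stripe, towards the reader; own y across it; z up. The stripe is within 0.05 rad of parallel to the filter and 120 to 190 mm to its left or right
- reader (a point): grey code reader, part of the bay: head 45 x 60 mm, its top 101 mm above the mat, on a round foot 68 mm across. This point is the middle of its head, 145 mm along the bay's x and 78 mm above the mat
- mat: black rubber counter mat, fixed, 360 mm (x) by 620 mm (y), 4 mm thick: its top is 4 mm above the counter. Origin at the centre of its underside
- filter_white: upright white oil filter, 66 mm diameter, 85 mm tall; origin at the centre of its underside. Not to be disturbed
- filter_orange: upright orange oil filter, 76 mm diameter, 100 mm tall; origin at the centre of its underside. Not to be disturbed
- carton_long: blue and white carton, 75 x 160 x 50 mm (x, y, z), lying at the far side of the counter; origin at the centre of its underside. Not to be disturbed
- carton_cube: blue and white carton, 80 x 90 x 80 mm, at the far side; origin at the centre of its underside. Not to be disturbed
- spray_can: red spray can standing upright, 60 mm diameter, 170 mm tall; origin at the centre of its underside. Not to be disturbed
- wrench: steel wrench lying flat on the counter; origin under its middle. Not to be disturbed

How it is judged:
By the outcome, as a careful person would: the job done as asked, in the order asked, and still so for the second after the job is handed in, with the robot touching nothing.
It also fails if it takes over 61 s, if anything falls off the work surface, if the arm or the gripper's body presses on something with over 40 N, if the wrist force passes 120 N, or if a joint passes its speed limit or range.

## Working session

There is one attempt and no reset: what is moved stays moved. The work goes in short steps, Python scripts to look and compute and a shell command to move; the robot and the scene stay as the last step left them, time stands still between calls to the robot, and variables do not carry over. Pictures are saved under pics/ and viewed, at most 10 in all, crops included, and the job is handed in when it is done.

```bash
mkdir -p pics; cat > h.py <<'E'
import numpy as np, cv2
from station import *
def ray(cam,px,z):
    c=calibration(cam);E=np.array(c["extrinsics"]);R,t=E[:3,:3],E[:3,3]
    d=R.T@np.array([(px[0]-c["cx"])/c["fx"],(px[1]-c["cy"])/c["fy"],1]);o=-R.T@t
    return o+d*(z-o[2])/d[2]
def proj(cam,p):
    c=calibration(cam);E=np.array(c["extrinsics"]);q=E[:3,:3]@np.array(p)+E[:3,3]
    return [c["fx"]*q[0]/q[2]+c["cx"],c["fy"]*q[1]/q[2]+c["cy"]]
E
python3 - <<'E'
from h import *
np.set_printoptions(precision=4,suppress=True)
s=get_state();print(s,tip_reach)
for cam in("top","scene"):
    f=grab_frame(cam);cv2.imwrite(f"pics/{cam}0.png",f[:,:,::-1])
    for n,z in(("filter",.042),("bay",.004),("reader",.082),("mat",0),("filter_white",0),("filter_orange",0)):
        for r in mark_of(cam,n)[:2]: print(cam,n,r,ray(cam,r["location"],z))
E
```

```text
{'t': 0.0, 'q': array([-1.0029,  0.3594,  0.011 , -0.0004, -1.2241, -0.2881]), 'qd': array([ 0.0002,  0.003 ,  0.0013, -0.    ,  0.0011, -0.001 ]), 'joint_efforts': array([ -0.0006, -58.2719,  29.3066,   6.9976,   0.0069,  -0.0002]), 'eef_pos': array([ 0.1863, -0.6483,  0.2446]), 'ee_rot': array([ 3.1399, -0.0001, -2.8619]), 'force': array([-0.3717, -0.4012, -0.562 ]), 'moment': array([-0.0319,  0.0199,  0.0009]), 'gripper_force': 0.0, 'width': 0.08757455924941931} 0.019
top filter {'location': [339.1, 270.1], 'conf': 0.76} [ 0.4606 -0.1338  0.042 ]
top bay {'location': [270.4, 279.7], 'conf': 0.79} [0.4314 0.0358 0.004 ]
top reader {'location': [262.7, 220.3], 'conf': 0.84} [0.5685 0.0607 0.082 ]
top mat {'location': [288.1, 241.2], 'conf': 0.86} [ 0.5337 -0.0048  0.    ]
top filter_white {'location': [429.1, 278.8], 'conf': 0.82} [ 0.4546 -0.3693  0.    ]
top filter_orange {'location': [144.6, 201.0], 'conf': 0.96} [0.6228 0.3823 0.    ]
scene filter {'location': [208.5, 204.5], 'conf': 0.83} [ 0.4596 -0.1331  0.042 ]
scene bay {'location': [262.2, 180.3], 'conf': 0.66} [0.4272 0.0493 0.004 ]
scene reader {'location': [294.3, 193.8], 'conf': 0.79} [0.5779 0.067  0.082 ]
scene reader {'location': [357.3, 136.5], 'conf': 0.5} [0.4862 0.3448 0.082 ]
scene mat {'location': [268.9, 210.9], 'conf': 0.58} [0.5352 0.0105 0.    ]
scene filter_white {'location': [131.7, 249.7], 'conf': 0.59} [ 0.4591 -0.3598  0.    ]
scene filter_orange {'location': [394.7, 179.5], 'conf': 0.56} [ 0.6281  0.3884 -0.    ]
```

View pics/top0.png

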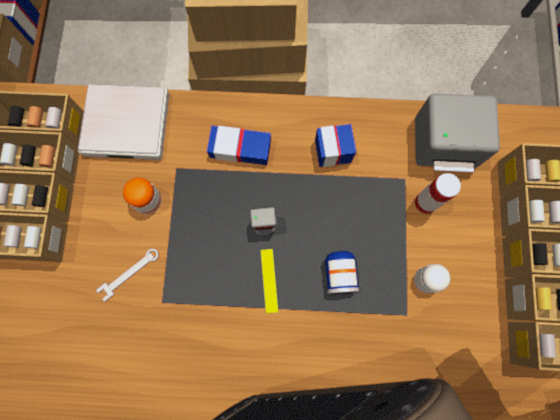

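View pics/scene0.png

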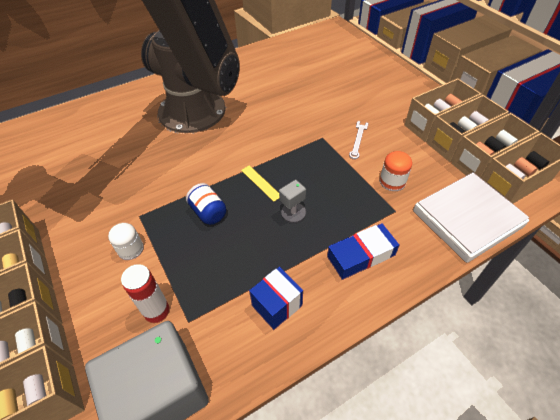

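Top: filter at (340,271), stripe from (267,250) to (271,311), and the reader at (263,217); the networks' marks agree with both pictures. The filter has to roll about 170 mm towards +y. I'll segment for the axes, then move the arm in for a wrist view.

```bash
cat > seg.py <<'E'
from h import *
def stripe(cam,f):
    hsv=cv2.cvtColor(f,cv2.COLOR_RGB2HSV)
    m=cv2.inRange(hsv,(25,150,120),(35,255,255))
    n,l,st,ce=cv2.connectedComponentsWithStats(m)
    P=[]
    for k in range(1,n):
        ys,xs=np.nonzero(l==k)
        w=np.array([ray(cam,(x,y),.004)[:2] for x,y in zip(xs[::2],ys[::2])]) if len(xs)>100 else np.zeros((0,2))
        if len(w) and .25<np.median(w[:,0])<.75 and abs(np.median(w[:,1]))<.32:P.append(w)
    w=max(P,key=len).astype(np.float32)
    return cv2.minAreaRect(w)
E
python3 - <<'E'
from seg import *
f=cv2.imread("pics/top0.png")[:,:,::-1].copy()
print(stripe("top",f))
for p in ((.41,-.13,.08),(.51,-.13,.08)):print(proj("top",p))
im=f[235:310,310:375,::-1];cv2.imwrite("pics/c.png",cv2.resize(im,None,fx=7,fy=7,interpolation=2))
E
python3 -m handwheel '[{"delta_pos":[0.2,1,0.6],"dr":[0,0,-4]},{"delta_pos":[0.2,1,0.6],"dr":[0,0,-4]},{"delta_pos":[0.3,1,0.6],"dr":[0,0,-4]},{"delta_pos":[0.3,1,0.6],"dr":[0,0,-4]},{"delta_pos":[0.5,1,0.6],"dr":[0,0,0]},{"delta_pos":[0.6,1,0],"dr":[0,0,0]},{"delta_pos":[0.8,1,0],"dr":[0,0,0]},{"delta_pos":[0.8,1,0],"dr":[0,0,0]},{"delta_pos":[0.8,1,0],"dr":[0,0,0]},{"delta_pos":[0.8,1,0],"dr":[0,0,0]}]' 1 10
```

```text
((0.4301620125770569, 0.03996501863002777), (0.16070011258125305, 0.031169427558779716), 8.341167449951172)
[np.float64(339.150625040395), np.float64(289.7229700953968)]
[np.float64(339.9793501088786), np.float64(247.9511624396256)]
t: 1.7
eef_pos: [0.346, -0.3474, 0.3359]
ee_rot: [-3.141, 0.001, -3.141]
force: [0.8, -1.1, 0.1]
width: 0.0131
gripper_force: 0.0
```

View pics/c.png

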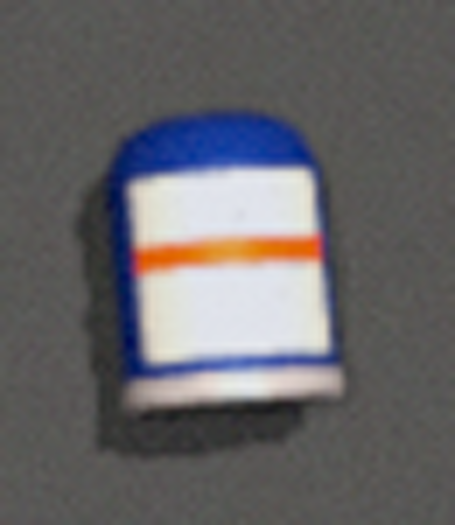

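Crop: the filter's label is up and its axis leans a few degrees in the same sense as the stripe (8.3°). The axial offset is about 5 mm and the cross distance about 176 mm. Next comes a wrist view from above.

```bash
python3 -m handwheel '[{"delta_pos":[0.4,1,0],"dr":[0,0,4]},{"delta_pos":[0.4,1,0],"dr":[0,0,4]},{"delta_pos":[0.4,1,0],"dr":[0,0,0]},{"delta_pos":[0.4,1,0],"dr":[0,0,0]},{"delta_pos":[0.4,1,0],"dr":[0,0,0]},{"delta_pos":[0.4,1,0],"dr":[0,0,0]},{"delta_pos":[0.4,1,0],"dr":[0,0,0]},{"delta_pos":[0,0.6,0],"dr":[0,0,0]},{"delta_pos":[0,0,0],"dr":[0,0,0]}]'
python3 - <<'E'
from seg import *
f=grab_frame("wrist");cv2.imwrite("pics/w0.png",f[:,:,::-1])
for n,z in(("filter",.042),("bay",.004)):
    for r in mark_of("wrist",n)[:1]: print(n,r,ray("wrist",r["location"],z))
try: print(stripe("wrist",f))
except Exception as e: print(e)
E
```

```text
t: 2.6
eef_pos: [0.4296, -0.119, 0.3358]
ee_rot: [3.141, 0.001, -2.999]
force: [1.1, 0.1, 0.3]
width: 0.0006
gripper_force: 0.0
filter {'location': [260.3, 194.8], 'conf': 0.66} [ 0.45369443 -0.14278317  0.042     ]
bay {'location': [375.3, 191.1], 'conf': 0.9} [0.42968533 0.03693882 0.004     ]
((0.42508479952812195, 0.037664130330085754), (0.15013056993484497, 0.03357132151722908), 8.225991249084473)
```

View pics/w0.png

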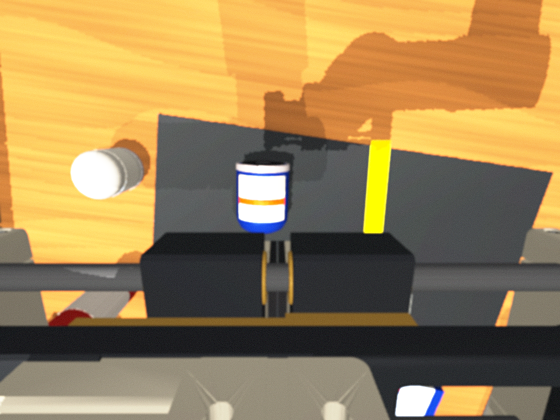

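Wrist: filter at (263,195), stripe with x ≈ 367–390 and y 140–233 (upper end to where the gripper hides it). I'll fit the label to get the filter's heading.

```bash
cat > lab.py <<'E'
from seg import *
def axis_label(f,cam,box,z=.075):
    x0,x1,y0,y1=box;h=cv2.cvtColor(f,cv2.COLOR_RGB2HSV)[y0:y1,x0:x1]
    m=((h[...,1]<60)&(h[...,2]>150))|((h[...,0]<22)&(h[...,1]>80)&(h[...,2]>130))
    n,l,st,_=cv2.connectedComponentsWithStats(m.astype(np.uint8));k=1+np.argmax(st[1:,4])
    ys,xs=np.nonzero(l==k)
    return cv2.minAreaRect(np.array([ray(cam,(x+x0,y+y0),z)[:2] for x,y in zip(xs,ys)],np.float32))
E
python3 - <<'E'
from lab import *
f=cv2.imread("pics/w0.png")[:,:,::-1].copy()
print(axis_label(f,"wrist",(225,300,155,240)))
f=cv2.imread("pics/top0.png")[:,:,::-1].copy()
print(axis_label(f,"top",(322,362,255,287)))
# band of orange direction in wrist
f=cv2.imread("pics/w0.png")[:,:,::-1].copy()
h=cv2.cvtColor(f,cv2.COLOR_RGB2HSV)[155:240,225:300]
ys,xs=np.nonzero((h[...,0]<20)&(h[...,1]>120)&(h[...,2]>120))
w=np.array([ray("wrist",(x+225,y+155),.078)[:2] for x,y in zip(xs,ys)]);u,s,v=np.linalg.svd(w-w.mean(0));print(w.mean(0),v[0],np.degrees(np.arctan(-v[0][0]/v[0][1])),len(w))
E
```

```text
Traceback (most recent call last):
  File "lab.py", line 7, in axis_label
    return cv2.minAreaRect(np.array([ray(cam,(x+x0,y+y0),z)[:2] for x,y in zip(xs,ys)],np.float32))
                                     ~~~^^^^^^^^^^^^^^^^^^^
  File "h.py", line 4, in ray
    c=calibration(cam);E=np.array(c["extrinsics"]);R,t=E[:3,:3],E[:3,3]
ValueError: time passes only in moves, steps and waits
```

```bash
sed -i 's/c=calibration(cam)/c=cal(cam)/; s/^def ray/import functools\ncal=functools.lru_cache(calibration)\ndef ray/' h.py
python3 - <<'E'
from lab import *
f=cv2.imread("pics/w0.png")[:,:,::-1].copy()
print(axis_label(f,"wrist",(225,300,155,240)))
h=cv2.cvtColor(f,cv2.COLOR_RGB2HSV)[155:240,225:300]
ys,xs=np.nonzero((h[...,0]<20)&(h[...,1]>120)&(h[...,2]>120))
w=np.array([ray("wrist",(x+225,y+155),.078)[:2] for x,y in zip(xs,ys)]);u,s,v=np.linalg.svd(w-w.mean(0));print(w.mean(0),np.degrees(np.arctan(-v[0][0]/v[0][1])),len(w))
f=cv2.imread("pics/top0.png")[:,:,::-1].copy()
print(axis_label(f,"top",(322,362,255,287)))
E
```

```text
((0.4521067142486572, -0.14012035727500916), (0.06654077768325806, 0.06391675025224686), 6.2180304527282715)
[ 0.45397909 -0.13663765] 6.373724558762367 111
((0.4522995352745056, -0.13753345608711243), (0.06404701620340347, 0.06368989497423172), 5.884239673614502)
```

Filter heading ≈6.1°, centre ≈(0.456,-0.137). Stripe heading ≈8.2°, centre ≈(0.430,0.039). The tool's y axis is already along the rolling direction. I'll descend behind the top, with the closed fingertips just above the crest.

```bash
python3 -m handwheel '[{"delta_pos":[0.2,-0.2,-0.9],"dr":[0,0,0]},{"delta_pos":[0.2,-0.2,-1],"dr":[0,0,0]},{"delta_pos":[0.2,-0.2,-1],"dr":[0,0,0]},{"delta_pos":[0.2,-0.2,-1],"dr":[0,0,0]},{"delta_pos":[0.1,-0.2,-1],"dr":[0,0,0]},{"delta_pos":[0,-0.1,-1],"dr":[0,0,0]},{"delta_pos":[0,0,-1],"dr":[0,0,0]},{"delta_pos":[0,0,-0.7],"dr":[0,0,0]},{"delta_pos":[0,0,0],"dr":[0,0,0]},{"delta_pos":[0,0,-0.07],"dr":[0,0,0]}]'
python3 -m handwheel '[{"delta_pos":[0,0,-0.05],"dr":[0,0,0]},{"delta_pos":[0,0,0],"dr":[0,0,0]}]'
python3 -c "
from h import *
cv2.imwrite('pics/w1.png',grab_frame('wrist')[:,:,::-1])"
```

```text
t: 3.75
eef_pos: [0.4566, -0.1545, 0.106]
ee_rot: [-3.141, -0.0, -3.002]
force: [-0.2, -0.2, 0.6]
width: 0.0006
gripper_force: 0.0
t: 3.95
eef_pos: [0.457, -0.1538, 0.105]
ee_rot: [-3.141, 0.002, -3.002]
force: [0.5, -0.5, -0.2]
width: 0.0004
gripper_force: 0.0
```

View pics/w1.png

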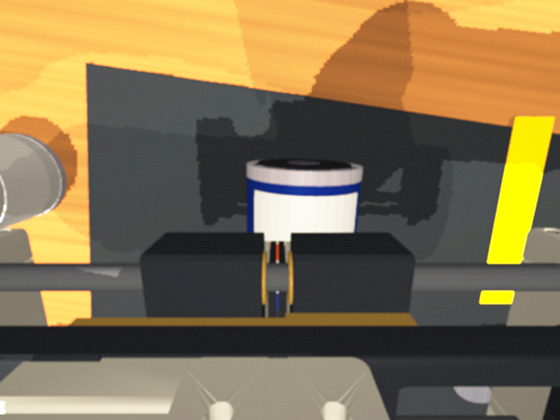

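The wrist view shows the filter (columns 247–362, middle 304) about 17 mm ahead of the finger line (column 278), as planned. Now I'll lower in small steps to contact.

```bash
for i in 1; do python3 -m handwheel '[{"delta_pos":[0,0,-0.1],"dr":[0,0,0]},{"delta_pos":[0,0,0],"dr":[0,0,0]}]'|egrep 'pos|force'; 
python3 -m handwheel '[{"delta_pos":[0,0,-0.06],"dr":[0,0,0]},{"delta_pos":[0,0,0],"dr":[0,0,0]}]'|egrep 'pos|force'; 
python3 -m handwheel '[{"delta_pos":[0,0,-0.04],"dr":[0,0,0]},{"delta_pos":[0,0,0],"dr":[0,0,0]}]'|egrep 'pos|force'; done
```

```text
eef_pos: [0.4564, -0.1537, 0.1011]
force: [0.4, -0.4, 0.0]
gripper_force: 0.0
eef_pos: [0.4563, -0.1537, 0.099]
force: [0.3, 0.3, 0.1]
gripper_force: 0.0
eef_pos: [0.4565, -0.154, 0.0985]
force: [-1.3, -1.7, 7.0]
gripper_force: 3.1
```

Contact at 7 N. First short stroke.

```bash
python3 -m handwheel '[{"delta_pos":[-0.01,0.1,0],"dr":[0,0,0]},{"delta_pos":[-0.01,0.1,0],"dr":[0,0,0]},{"delta_pos":[-0.01,0.1,0],"dr":[0,0,0]},{"delta_pos":[-0.01,0.1,0],"dr":[0,0,0]},{"delta_pos":[-0.01,0.1,0],"dr":[0,0,0]}]'
python3 -m handwheel '[{"delta_pos":[-0.02,0.15,0],"dr":[0,0,0]},{"delta_pos":[-0.02,0.15,0],"dr":[0,0,0]},{"delta_pos":[-0.02,0.15,0],"dr":[0,0,0]},{"delta_pos":[-0.02,0.15,0],"dr":[0,0,0]}]'
python3 -c "
from h import *
cv2.imwrite('pics/w2.png',grab_frame('wrist')[:,:,::-1])
f=grab_frame('top')
for c in('wrist','top'):
  for r in mark_of(c,'filter')[:1]:print(c,r,ray(c,r['location'],.042))"
```

```text
t: 5.1
eef_pos: [0.4551, -0.1388, 0.0986]
ee_rot: [-3.141, 0.0, -3.001]
force: [-3.4, -1.2, 11.9]
width: 0.0008
gripper_force: 5.8
t: 5.5
eef_pos: [0.4529, -0.1208, 0.0991]
ee_rot: [-3.141, 0.001, -3.001]
force: [-4.1, -1.1, 14.1]
width: 0.0003
gripper_force: 7.2
wrist {'location': [276.3, 235.9], 'conf': 0.78} [ 0.45460048 -0.12189028  0.042     ]
top {'location': [332.0, 271.7], 'conf': 0.48} [ 0.45572209 -0.11630303  0.042     ]
```

View pics/w2.png

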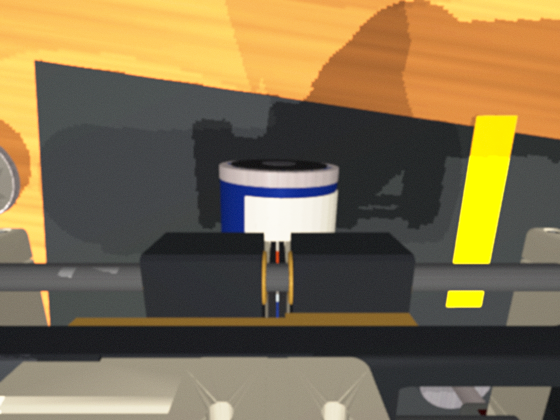

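It is rolling cleanly: the label turned and the filter moved about 17 mm for 33 mm of finger travel. I'll continue with slightly less pressure, slow down, lift off and step back.

```bash
python3 -m handwheel '[{"delta_pos":[-0.02,0.15,0.01],"dr":[0,0,0]},{"delta_pos":[-0.02,0.15,0.01],"dr":[0,0,0]},{"delta_pos":[-0.02,0.15,0],"dr":[0,0,0]},{"delta_pos":[-0.02,0.15,0],"dr":[0,0,0]},{"delta_pos":[-0.02,0.15,0],"dr":[0,0,0]},{"delta_pos":[-0.01,0.1,0],"dr":[0,0,0]},{"delta_pos":[-0.005,0.05,0],"dr":[0,0,0]},{"delta_pos":[0,0,0],"dr":[0,0,0]},{"delta_pos":[0,0,0],"dr":[0,0,0]}]'
python3 -m handwheel '[{"delta_pos":[0,0,0.1],"dr":[0,0,0]},{"delta_pos":[0,0,0.3],"dr":[0,0,0]},{"delta_pos":[0,0,0],"dr":[0,0,0]}]'
python3 -c "
from h import *
grab_frame('wrist')
f=grab_frame('top')
for c in('wrist','top'):
  for r in mark_of(c,'filter')[:1]:print(c,r,ray(c,r['location'],.042))
f=grab_frame('wrist')[150:240,150:420];b=(f[...,2]>1.4*f[...,0])&(f[...,2]>60);print(np.nonzero(b)[1].min()+150,np.nonzero(b)[1].max()+150)"
```

```text
t: 6.6
eef_pos: [0.4493, -0.0937, 0.0986]
ee_rot: [-3.142, 0.0, -3.001]
force: [2.0, -0.2, 2.0]
width: 0.0001
gripper_force: 1.4
t: 6.9
eef_pos: [0.4492, -0.0939, 0.1115]
ee_rot: [-3.142, 0.001, -3.002]
force: [0.0, -0.6, 0.4]
width: 0.0005
gripper_force: 0.0
wrist {'location': [255.4, 230.6], 'conf': 0.91} [ 0.45247958 -0.11016394  0.042     ]
top {'location': [330.1, 272.2], 'conf': 0.51} [ 0.4542509  -0.11163742  0.042     ]
202 313
```

```bash
python3 -m handwheel '[{"delta_pos":[0.1,-0.5,0],"dr":[0,0,0]},{"delta_pos":[0.1,-0.5,0],"dr":[0,0,0]},{"delta_pos":[0,0,-0.38],"dr":[0,0,0]},{"delta_pos":[0,0,0],"dr":[0,0,0]},{"delta_pos":[0,0,-0.05],"dr":[0,0,0]},{"delta_pos":[0,0,0],"dr":[0,0,0]}]'

```

```text
t: 7.75
eef_pos: [0.4557, -0.1237, 0.0983]
ee_rot: [-3.141, 0.001, -3.001]
force: [-0.4, -0.2, 12.4]
width: 0.0004
gripper_force: 5.4
```

```bash
python3 -m handwheel '[{"delta_pos":[-0.01,0.1,0],"dr":[0,0,0]},{"delta_pos":[-0.02,0.15,0],"dr":[0,0,0]},{"delta_pos":[-0.02,0.2,0],"dr":[0,0,0]},{"delta_pos":[-0.03,0.2,0],"dr":[0,0,0]},{"delta_pos":[-0.03,0.2,0],"dr":[0,0,0]},{"delta_pos":[-0.02,0.2,0],"dr":[0,0,0]},{"delta_pos":[-0.03,0.2,0],"dr":[0,0,0]}]'
python3 -m handwheel '[{"delta_pos":[-0.02,0.2,0.01],"dr":[0,0,0]},{"delta_pos":[-0.03,0.2,0],"dr":[0,0,0]},{"delta_pos":[-0.02,0.2,0],"dr":[0,0,0]},{"delta_pos":[-0.02,0.2,0],"dr":[0,0,0]},{"delta_pos":[-0.01,0.1,0],"dr":[0,0,0]},{"delta_pos":[-0.01,0.05,0],"dr":[0,0,0]},{"delta_pos":[0,0,0],"dr":[0,0,0]},{"delta_pos":[0,0,0],"dr":[0,0,0]}]'
python3 -m handwheel '[{"delta_pos":[0,0,0.1],"dr":[0,0,0]},{"delta_pos":[0,0,0.3],"dr":[0,0,0]},{"delta_pos":[0,0,0],"dr":[0,0,0]}]'
cat > look.py <<'E'
from h import *
f=grab_frame('wrist');grab_frame('top')
for c in('wrist','top'):
  for r in mark_of(c,'filter')[:1]:print(c,r,ray(c,r['location'],.042))
f=f[150:240,100:440].astype(int);b=(f[...,2]>1.4*f[...,0])&(f[...,2]>60);x=np.nonzero(b.sum(0)>3)[0]+100;print(x.min(),x.max())
E
python3 look.py
```

```text
t: 8.45
eef_pos: [0.4513, -0.0858, 0.0991]
ee_rot: [-3.141, 0.002, -3.0]
force: [-1.7, -1.3, 17.8]
width: 0.0003
gripper_force: 8.8
t: 9.25
eef_pos: [0.4476, -0.0573, 0.0984]
ee_rot: [-3.141, 0.001, -3.001]
force: [0.2, 0.1, 8.3]
width: 0.0009
gripper_force: 4.3
t: 9.55
eef_pos: [0.4471, -0.0576, 0.1107]
ee_rot: [3.142, 0.001, -3.001]
force: [-0.1, -0.5, -0.4]
width: 0.0007
gripper_force: 0.0
wrist {'location': [252.4, 225.8], 'conf': 0.55} [ 0.44676882 -0.07668317  0.042     ]
top {'location': [314.2, 272.2], 'conf': 0.71} [ 0.45226119 -0.07234342  0.042     ]
199 310
```

```bash
python3 -m handwheel '[{"delta_pos":[0.08,-0.55,0],"dr":[0,0,0]},{"delta_pos":[0.08,-0.55,0],"dr":[0,0,0]},{"delta_pos":[0,0,-0.35],"dr":[0,0,0]},{"delta_pos":[0,0,0],"dr":[0,0,0]},{"delta_pos":[0,0,-0.05],"dr":[0,0,0]},{"delta_pos":[0,0,0],"dr":[0,0,0]}]'
python3 -m handwheel '[{"delta_pos":[-0.01,0.1,0],"dr":[0,0,0]},{"delta_pos":[-0.02,0.15,0],"dr":[0,0,0]},{"delta_pos":[-0.02,0.2,0],"dr":[0,0,0]},{"delta_pos":[-0.03,0.2,0],"dr":[0,0,0]},{"delta_pos":[-0.03,0.2,0],"dr":[0,0,0]},{"delta_pos":[-0.02,0.2,0],"dr":[0,0,0]},{"delta_pos":[-0.03,0.2,0],"dr":[0,0,0]}]'
python3 -m handwheel '[{"delta_pos":[-0.02,0.2,0.01],"dr":[0,0,0]},{"delta_pos":[-0.03,0.2,0],"dr":[0,0,0]},{"delta_pos":[-0.02,0.2,0],"dr":[0,0,0]},{"delta_pos":[-0.02,0.2,0],"dr":[0,0,0]},{"delta_pos":[-0.02,0.2,0],"dr":[0,0,0]},{"delta_pos":[-0.01,0.1,0],"dr":[0,0,0]},{"delta_pos":[-0.01,0.05,0],"dr":[0,0,0]},{"delta_pos":[0,0,0],"dr":[0,0,0]},{"delta_pos":[0,0,0],"dr":[0,0,0]}]'
python3 -m handwheel '[{"delta_pos":[0,0,0.1],"dr":[0,0,0]},{"delta_pos":[0,0,0.3],"dr":[0,0,0]},{"delta_pos":[0,0,0],"dr":[0,0,0]}]'
python3 look.py; python3 -c "
from h import *
cv2.imwrite('pics/w3.png',grab_frame('wrist')[:,:,::-1])"
```

```text
t: 10.35
eef_pos: [0.4517, -0.0906, 0.0983]
ee_rot: [-3.141, -0.0, -3.001]
force: [-1.6, -0.4, 6.4]
width: 0.0003
gripper_force: 3.1
t: 11.05
eef_pos: [0.4474, -0.0526, 0.0991]
ee_rot: [-3.141, 0.001, -3.0]
force: [-2.5, -0.2, 13.9]
width: 0.0001
gripper_force: 6.9
t: 11.95
eef_pos: [0.4431, -0.0187, 0.0982]
ee_rot: [3.142, 0.0, -3.001]
force: [0.9, 1.1, 3.1]
width: 0.0006
gripper_force: 1.5
t: 12.25
eef_pos: [0.4433, -0.0188, 0.1112]
ee_rot: [3.141, 0.001, -3.002]
force: [-0.1, -0.4, -0.0]
width: 0.0005
gripper_force: 0.0
wrist {'location': [250.6, 227.2], 'conf': 0.84} [ 0.44438706 -0.03895019  0.042     ]
top {'location': [300.1, 274.6], 'conf': 0.69} [ 0.44458714 -0.03772191  0.042     ]
195 307
```

View pics/w3.png

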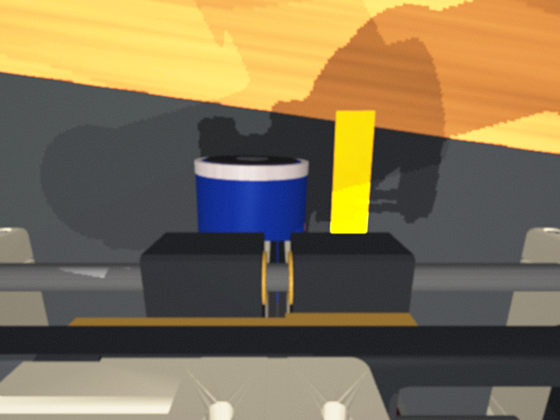

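Wrist: the label has rolled out of sight, the filter is at columns 195–307 and the stripe is ahead at 331–375, with about 77 mm to go. Fourth stroke.

```bash
python3 -m handwheel '[{"delta_pos":[0.08,-0.6,0],"dr":[0,0,0]},{"delta_pos":[0.08,-0.6,0],"dr":[0,0,0]},{"delta_pos":[0,0,-0.37],"dr":[0,0,0]},{"delta_pos":[0,0,0],"dr":[0,0,0]},{"delta_pos":[0,0,-0.05],"dr":[0,0,0]},{"delta_pos":[0,0,0],"dr":[0,0,0]}]'
python3 -m handwheel '[{"delta_pos":[-0.01,0.1,0],"dr":[0,0,0]},{"delta_pos":[-0.02,0.15,0],"dr":[0,0,0]},{"delta_pos":[-0.02,0.2,0],"dr":[0,0,0]},{"delta_pos":[-0.03,0.2,0],"dr":[0,0,0]},{"delta_pos":[-0.03,0.2,0],"dr":[0,0,0]},{"delta_pos":[-0.02,0.2,0],"dr":[0,0,0]},{"delta_pos":[-0.03,0.2,0],"dr":[0,0,0]}]'
python3 -m handwheel '[{"delta_pos":[-0.02,0.2,0.01],"dr":[0,0,0]},{"delta_pos":[-0.03,0.2,0],"dr":[0,0,0]},{"delta_pos":[-0.02,0.2,0],"dr":[0,0,0]},{"delta_pos":[-0.02,0.2,0],"dr":[0,0,0]},{"delta_pos":[-0.02,0.2,0],"dr":[0,0,0]},{"delta_pos":[-0.01,0.1,0],"dr":[0,0,0]},{"delta_pos":[-0.01,0.05,0],"dr":[0,0,0]},{"delta_pos":[0,0,0],"dr":[0,0,0]},{"delta_pos":[0,0,0],"dr":[0,0,0]}]'
python3 -m handwheel '[{"delta_pos":[0,0,0.1],"dr":[0,0,0]},{"delta_pos":[0,0,0.3],"dr":[0,0,0]},{"delta_pos":[0,0,0],"dr":[0,0,0]}]'
python3 look.py; python3 -c "
from h import *
cv2.imwrite('pics/w4.png',grab_frame('wrist')[:,:,::-1])"
```

```text
t: 13.1
eef_pos: [0.4481, -0.0546, 0.0981]
ee_rot: [-3.141, 0.0, -3.001]
force: [-1.8, -0.9, 9.5]
width: 0.0001
gripper_force: 4.5
t: 13.8
eef_pos: [0.4437, -0.0166, 0.0991]
ee_rot: [-3.141, 0.002, -3.0]
force: [-3.8, -0.7, 18.1]
width: 0.0006
gripper_force: 9.0
t: 14.7
eef_pos: [0.4395, 0.0178, 0.0982]
ee_rot: [3.141, 0.001, -3.001]
force: [0.3, 0.2, 6.2]
width: 0.0004
gripper_force: 2.9
t: 15.0
eef_pos: [0.4394, 0.0174, 0.1108]
ee_rot: [3.141, 0.001, -3.001]
force: [-0.6, 0.3, 0.0]
width: 0.0006
gripper_force: 0.0
wrist {'location': [253.8, 226.0], 'conf': 0.81} [ 0.43910169 -0.00068597  0.042     ]
top {'location': [282.5, 277.4], 'conf': 0.65} [0.43551092 0.0054136  0.042     ]
197 305
```

View pics/w4.png

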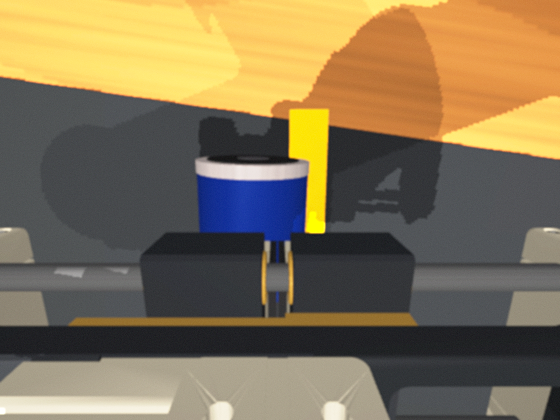

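```bash
python3 - <<'E'
from seg import *
f=cv2.imread("pics/w4.png")[:,:,::-1].copy()
h=cv2.cvtColor(f,cv2.COLOR_RGB2HSV);n=np.array([-.1434,.9897])
for r in(120,135):
    x=np.nonzero(cv2.inRange(h[r:r+1],(22,150,120),(35,255,255))[0])[0]
    print([round(float(n@ray("wrist",(v,r),.004)[:2]),4) for v in(x.min(),x.max()+1)])
# filter near-end rim: widest at axis height .042
for r in(172,180):print([round(float(n@ray("wrist",(v,r),.042)[:2]),4) for v in(195,308)], ray("wrist",(252,r),.042)[:2])
print(get_state()["eef_pos"][:2]@n,proj("wrist",(.39,-.005,.042)))
E
```

```text
[-0.0364, 0.1746]
[-0.0364, 0.1781]
[-0.1035, -0.0253] [ 0.40030841 -0.00673327]
[-0.1039, -0.0252] [ 0.40583968 -0.0060676 ]
-0.04594827800385993 [np.float64(256.3211754880294), np.float64(157.41580565600012)]
```

About 41 mm remains by wrist and top. Next is a stroke of about 52 mm of finger travel, then I'll measure again.

```bash
python3 -m handwheel '[{"delta_pos":[0.07,-0.5,0],"dr":[0,0,0]},{"delta_pos":[0.07,-0.5,0],"dr":[0,0,0]},{"delta_pos":[0,0,-0.37],"dr":[0,0,0]},{"delta_pos":[0,0,0],"dr":[0,0,0]},{"delta_pos":[0,0,-0.05],"dr":[0,0,0]},{"delta_pos":[0,0,0],"dr":[0,0,0]}]'
python3 -m handwheel '[{"delta_pos":[-0.01,0.1,0],"dr":[0,0,0]},{"delta_pos":[-0.02,0.15,0],"dr":[0,0,0]},{"delta_pos":[-0.02,0.2,0],"dr":[0,0,0]},{"delta_pos":[-0.03,0.2,0],"dr":[0,0,0]},{"delta_pos":[-0.03,0.2,0],"dr":[0,0,0]},{"delta_pos":[-0.02,0.2,0],"dr":[0,0,0]},{"delta_pos":[-0.03,0.2,0],"dr":[0,0,0]}]'
python3 -m handwheel '[{"delta_pos":[-0.02,0.2,0.01],"dr":[0,0,0]},{"delta_pos":[-0.02,0.15,0],"dr":[0,0,0]},{"delta_pos":[-0.01,0.1,0],"dr":[0,0,0]},{"delta_pos":[-0.01,0.05,0],"dr":[0,0,0]},{"delta_pos":[0,0,0],"dr":[0,0,0]},{"delta_pos":[0,0,0],"dr":[0,0,0]}]'
python3 -m handwheel '[{"delta_pos":[0,0,0.1],"dr":[0,0,0]},{"delta_pos":[0,0,0.3],"dr":[0,0,0]},{"delta_pos":[0,0,0],"dr":[0,0,0]}]'
cat >> look.py <<'E'
n=np.array([-.1434,.9897])
for v in(x.min()-1,x.max()+1):print(n@ray("wrist",(v,175),.042)[:2])
E
python3 look.py
```

```text
t: 15.85
eef_pos: [0.4439, -0.0126, 0.0981]
ee_rot: [-3.141, 0.001, -3.001]
force: [-0.4, -0.3, 6.3]
width: 0.0002
gripper_force: 3.4
t: 16.55
eef_pos: [0.4395, 0.0256, 0.0989]
ee_rot: [3.142, 0.002, -3.0]
force: [-0.7, 0.5, 11.2]
width: 0.0006
gripper_force: 5.8
t: 17.15
eef_pos: [0.4374, 0.0402, 0.0981]
ee_rot: [3.141, 0.001, -3.001]
force: [1.2, 0.4, 6.6]
width: 0.0006
gripper_force: 2.8
t: 17.45
eef_pos: [0.4368, 0.0398, 0.1105]
ee_rot: [3.141, 0.001, -3.001]
force: [0.1, -0.5, -0.5]
width: 0.0007
gripper_force: 0.0
wrist {'location': [255.3, 230.2], 'conf': 0.79} [0.43951026 0.02321553 0.042     ]
top {'location': [274.7, 275.5], 'conf': 0.53} [0.43919763 0.02489919 0.042     ]
203 314
-0.07612114833783151
0.0021871911545065324
```

About 15 mm remains, so a final stroke of 30 mm, then back off and up.

```bash
python3 -m handwheel '[{"delta_pos":[0.06,-0.4,0],"dr":[0,0,0]},{"delta_pos":[0.06,-0.4,0],"dr":[0,0,0]},{"delta_pos":[0,0,-0.36],"dr":[0,0,0]},{"delta_pos":[0,0,0],"dr":[0,0,0]},{"delta_pos":[0,0,-0.05],"dr":[0,0,0]},{"delta_pos":[0,0,0],"dr":[0,0,0]}]'
python3 -m handwheel '[{"delta_pos":[-0.01,0.1,0],"dr":[0,0,0]},{"delta_pos":[-0.02,0.15,0],"dr":[0,0,0]},{"delta_pos":[-0.02,0.15,0],"dr":[0,0,0]},{"delta_pos":[-0.02,0.15,0],"dr":[0,0,0]},{"delta_pos":[-0.02,0.15,0],"dr":[0,0,0]},{"delta_pos":[-0.02,0.15,0],"dr":[0,0,0]},{"delta_pos":[-0.01,0.1,0],"dr":[0,0,0]},{"delta_pos":[-0.01,0.05,0],"dr":[0,0,0]},{"delta_pos":[0,0,0],"dr":[0,0,0]},{"delta_pos":[0,0,0],"dr":[0,0,0]}]'
python3 -m handwheel '[{"delta_pos":[0,0,0.1],"dr":[0,0,0]},{"delta_pos":[0,0,0.3],"dr":[0,0,0]},{"delta_pos":[0,0,0],"dr":[0,0,0]}]'
python3 look.py
python3 -m handwheel '[{"delta_pos":[0,0,1],"dr":[0,0,0]},{"delta_pos":[0,0,1],"dr":[0,0,0]},{"delta_pos":[0,0,1],"dr":[0,0,0]},{"delta_pos":[0,0,1],"dr":[0,0,0]},{"delta_pos":[0,-0.6,1],"dr":[0,0,0]},{"delta_pos":[0,-1,1],"dr":[0,0,0]},{"delta_pos":[0,-1,0.5],"dr":[0,0,0]},{"delta_pos":[0,-1,0],"dr":[0,0,0]},{"delta_pos":[0,0,0],"dr":[0,0,0]},{"delta_pos":[0,0,0],"dr":[0,0,0]}]'
python3 - <<'E'
from seg import *
f=grab_frame("wrist");cv2.imwrite("pics/w5.png",f[:,:,::-1])
r=mark_of("wrist","filter")[0];print(r,ray("wrist",r["location"],.042))
E
```

```text
t: 18.25
eef_pos: [0.4411, 0.0153, 0.098]
ee_rot: [-3.141, 0.001, -3.001]
force: [-2.1, -1.5, 14.8]
width: 0.0004
gripper_force: 7.5
t: 19.25
eef_pos: [0.4376, 0.0459, 0.0989]
ee_rot: [-3.141, 0.002, -3.001]
force: [-6.4, -0.2, 25.4]
width: 0.0004
gripper_force: 12.3
t: 19.55
eef_pos: [0.4368, 0.0458, 0.11]
ee_rot: [3.141, 0.001, -3.002]
force: [0.3, 0.4, 0.5]
width: 0.0004
gripper_force: 0.0
wrist {'location': [269.8, 227.1], 'conf': 0.75} [0.43533076 0.03929209 0.042     ]
top {'location': [266.2, 276.6], 'conf': 0.57} [0.43543431 0.04573827 0.042     ]
217 329
-0.06038102409811586
0.01843062719307323
t: 20.75
eef_pos: [0.4362, -0.0628, 0.3039]
ee_rot: [3.141, -0.001, -3.003]
force: [0.4, 1.6, 0.5]
width: 0.0004
gripper_force: 0.0
{'location': [351.7, 196.6], 'conf': 0.93} [0.43844868 0.04075377 0.042     ]
```

View pics/w5.png

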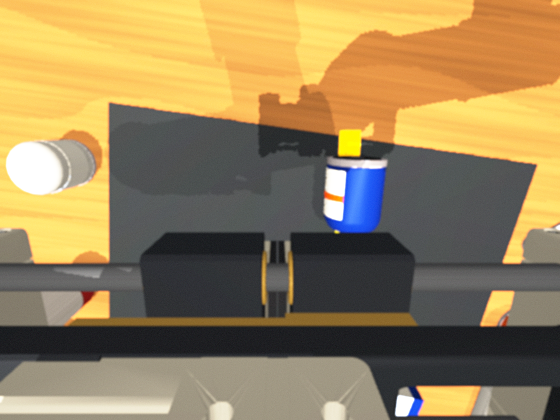

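Wrist: the filter at (354,195) lies along the stripe. Yellow shows past its near end at (350,142) and by its far end at (338,232). Its centre is within about 2 mm of the stripe's midline and about 7 mm from its middle lengthwise, and the label shows about 265° of turning. The robot is clear of it.

```bash
python3 -c "
from station import *
print(job_done())"
```

```text
the job is handed in; nothing more can be done
None
```

The job is handed in: the blue filter rolled onto the yellow stripe in six short fingertip strokes on its top and lies at rest along it, about 2 mm off the midline and 7 mm off the middle lengthwise, with the robot clear at about 21 of the 61 s.

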